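Set the stock tags of the choke bins

TASK

Each parts bin on the stock rack has a hinged tag in front of it: leaning back towards its bin it shows, seen from above, its round disc (bin full); leaning to the front, away from the bin, it shows its bar (reorder). With a fingertip, gently push over the tags that are wrong, so that the heaped-full bins, and only those, show the disc and the nearly empty ones the bar. Leave the tags that are already right as they are, pick nothing up, and do not disturb the loose things on the bench.

Things in the scene. Friction and masses are not known exactly. Their poses are not given: they have to be found in the camera images.
- rack: Stock rack, fixed: base board 205 x 420 x 8 mm with an aluminium rail along its front edge, four hinged tags side by side on the rail, a parts bin behind each. Origin on the bench under the rail's middle; x points from rail to bins (roughly away from the robot), y along the rail, z up. Place and turn vary. a to d are only names: their order along the rail varies.
- hinge_a (a point): Middle of the hinge of tag a, 60 mm above the bench; hinge line along y, axes as the rack's. Neighbouring hinges are 100 mm apart. The tag's rests are two wire arms in a V, 22 mm either side of the middle, their ends 17 mm before and behind the hinge and 24 mm above it. Hinge posts at 41 mm either side end 6 mm above the hinge.
- tag_a (a joint): Angle of tag a, rad: 0 = leans to the front, away from its bin (its upper side, turned to the bin, shows a black bar 56 x 14 mm: reorder); 0.52 = upright; 1.04 = leans back towards its bin (its upper side, turned to the robot, shows a black disc of 48 mm: full). The hinge is light (under 1 N at the edge); about 10 degrees past upright the tag falls over by its own weight.
- edge_a (a point): Middle of the free edge of tag a, an aluminium plate 72 mm wide (along y), 72 mm long from hinge to free edge, 3 mm thick, about 40 g. At rest on either side it leans 0.52 rad (30 degrees) from upright: the free edge is then 36 mm before or behind the hinge and 62 mm above it; upright, 72 mm above it.
- bin_a (a point): Centre of the inner floor of the bin that belongs to tag a, 12 mm above the bench and 105 mm behind hinge_a; axes as the rack's. The bin is an open grey plastic box 130 x 92 mm, its rim 60 mm above the bench.
- hinge_b (a point): Middle of the hinge of tag b, 60 mm above the bench; hinge line along y, axes as the rack's. Neighbouring hinges are 100 mm apart. The tag's rests are two wire arms in a V, 22 mm either side of the middle, their ends 17 mm before and behind the hinge and 24 mm above it. Hinge posts at 41 mm either side end 6 mm above the hinge.
- tag_b (a joint): Angle of tag b, rad: 0 = leans to the front, away from its bin (its upper side, turned to the bin, shows a black bar 56 x 14 mm: reorder); 0.52 = upright; 1.04 = leans back towards its bin (its upper side, turned to the robot, shows a black disc of 48 mm: full). The hinge is light (under 1 N at the edge); about 10 degrees past upright the tag falls over by its own weight.
- edge_b (a point): Middle of the free edge of tag b, an aluminium plate 72 mm wide (along y), 72 mm long from hinge to free edge, 3 mm thick, about 40 g. At rest on either side it leans 0.52 rad (30 degrees) from upright: the free edge is then 36 mm before or behind the hinge and 62 mm above it; upright, 72 mm above it.
- bin_b (a point): Centre of the inner floor of the bin that belongs to tag b, 12 mm above the bench and 105 mm behind hinge_b; axes as the rack's. The bin is an open grey plastic box 130 x 92 mm, its rim 60 mm above the bench.
- hinge_c (a point): Middle of the hinge of tag c, 60 mm above the bench; hinge line along y, axes as the rack's. Neighbouring hinges are 100 mm apart. The tag's rests are two wire arms in a V, 22 mm either side of the middle, their ends 17 mm before and behind the hinge and 24 mm above it. Hinge posts at 41 mm either side end 6 mm above the hinge.
- tag_c (a joint): Angle of tag c, rad: 0 = leans to the front, away from its bin (its upper side, turned to the bin, shows a black bar 56 x 14 mm: reorder); 0.52 = upright; 1.04 = leans back towards its bin (its upper side, turned to the robot, shows a black disc of 48 mm: full). The hinge is light (under 1 N at the edge); about 10 degrees past upright the tag falls over by its own weight.
- edge_c (a point): Middle of the free edge of tag c, an aluminium plate 72 mm wide (along y), 72 mm long from hinge to free edge, 3 mm thick, about 40 g. At rest on either side it leans 0.52 rad (30 degrees) from upright: the free edge is then 36 mm before or behind the hinge and 62 mm above it; upright, 72 mm above it.
- bin_c (a point): Centre of the inner floor of the bin that belongs to tag c, 12 mm above the bench and 105 mm behind hinge_c; axes as the rack's. The bin is an open grey plastic box 130 x 92 mm, its rim 60 mm above the bench.
- hinge_d (a point): Middle of the hinge of tag d, 60 mm above the bench; hinge line along y, axes as the rack's. Neighbouring hinges are 100 mm apart. The tag's rests are two wire arms in a V, 22 mm either side of the middle, their ends 17 mm before and behind the hinge and 24 mm above it. Hinge posts at 41 mm either side end 6 mm above the hinge.
- tag_d (a joint): Angle of tag d, rad: 0 = leans to the front, away from its bin (its upper side, turned to the bin, shows a black bar 56 x 14 mm: reorder); 0.52 = upright; 1.04 = leans back towards its bin (its upper side, turned to the robot, shows a black disc of 48 mm: full). The hinge is light (under 1 N at the edge); about 10 degrees past upright the tag falls over by its own weight.
- edge_d (a point): Middle of the free edge of tag d, an aluminium plate 72 mm wide (along y), 72 mm long from hinge to free edge, 3 mm thick, about 40 g. At rest on either side it leans 0.52 rad (30 degrees) from upright: the free edge is then 36 mm before or behind the hinge and 62 mm above it; upright, 72 mm above it.
- bin_d (a point): Centre of the inner floor of the bin that belongs to tag d, 12 mm above the bench and 105 mm behind hinge_d; axes as the rack's. The bin is an open grey plastic box 130 x 92 mm, its rim 60 mm above the bench.
- full_load_1: Contents of a full bin: twenty ring chokes of 35 mm, three layers and two on top, about 62 mm high, standing up to about 75 mm above the bench. Origin on the floor of its bin at the middle; it is in the bin whose point bin_* has the same x and y. Fixed. Which bin it is in varies.
- low_load_1: Contents of a nearly empty bin: two ring chokes of 35 mm lying on the floor, 14 mm high. Origin on the floor of its bin at the middle. Fixed. Which bin it is in varies.
- full_load_2: Contents of a full bin: twenty ring chokes of 35 mm, three layers and two on top, about 62 mm high, standing up to about 75 mm above the bench. Origin on the floor of its bin at the middle; it is in the bin whose point bin_* has the same x and y. Fixed. Which bin it is in varies.
- low_load_2: Contents of a nearly empty bin: two ring chokes of 35 mm lying on the floor, 14 mm high. Origin on the floor of its bin at the middle. Fixed. Which bin it is in varies.
- transformer: Bystander: loose white ring transformer with a copper band, 68 mm across, 36 mm high, standing to the left of the rack; origin under its centre.
- driver: Bystander: loose black motor-driver module with cooling fins, 75 x 44 x 95 mm, standing to the right of the rack; origin under its centre.
- screwdriver: Bystander: loose screwdriver, 160 mm long, lying between the robot and the rack; origin under its middle, x towards its tip.

How it is judged:
By the outcome, as a careful person would: the job done as asked, in the order asked, and still so for the second after the job is handed in, with the robot touching nothing.
It also fails if it takes over 40 s, if anything falls off the work surface, if the arm or the gripper's body presses on something with over 40 N, if the wrist force passes 120 N, or if a joint passes its speed limit or range.

ROBOT

A 6-joint arm with a two-finger parallel gripper is mounted at the origin on the work surface. World frame = base frame: x ahead of the robot, y to its left, z up, the work surface at z = 0. Lengths are in m, angles in degrees, forces in N, time in s.
With the tool pointing down it reaches from about 0.4 to 0.825 m from the base axis. Payload 7 kg.
Tool frame: the origin (TCP) lies at the very end of the fingers, on their centre line; the grasp point (between the pads) lies 19 mm behind it (ctrl.grip_depth is the z of the grasp point in the tool frame, in m); z points along the fingers, y is the direction in which the jaws open and shut (so a half turn about z gives the same grasp; the last joint's range is limited). The gripper opens to 88 mm and grips with 3 to 60 N. Pads are 19 mm wide; open, the fingers measure 130 mm over their backs; the gripper's body (78 mm by 193 mm) begins 47 mm behind the grasp point.
Start: joints at [16.507, 20.546, 0.682, 0, -70.136, -16.507], TCP at [0.675, -0, 0.227] pointing down, gripper open.
Joint ranges: [-176.03, 176.03], [-82.01, 121.73], [-58.28, 71.71], [-173.87, 95.51], [-174.79, -0.11], [-173.66, 173.66]. Speed limits (degrees/s): [136.94, 136.94, 172.46, 180, 180, 180].

INTERFACE

Orientations are given as [roll, pitch, yaw] about the fixed x, y, z axes, in that order (R = Rz(yaw) Ry(pitch) Rx(roll)).
In Python, from plant import telemetry, snapshot, job, models, ctrl gives the robot as it stands.
- The arm moves only by the tool jog_arm, never from a script. Its argument "targets" is text: rows parted by semicolons, each of 7 numbers parted by spaces: the shift along the tool's x, y, z in m, then the turn, a rotation vector about the tool's x, y, z in degrees, then the gripper command: -1 is shut, 1 is fully open, values between are in proportion. A call has exactly 8 rows; each row is the pose to reach, as a shift and turn from the pose measured when the call began, along the tool's axes at that moment; what a row does not reach only later rows make up. A row lasts 1/8 s, in which the tool goes at most 62.5 mm and 10.7 degrees, less where a joint would pass 70% of its speed; a pose out of reach is approached as far as the arm can. A call with a gripper value outside its range is refused whole. The fingers move at their own pace and stop on an object; the grip force is fixed at half the most. Time passes only in rows, so rows that repeat a pose let the fingers close, or fill a call up. It gives the time, the measured TCP pose, the force and the opening at its end, in the units of the state.
- telemetry.get_obs(): the state, without advancing time (a new reading comes with each control period).
- snapshot(name): name is "scene" or "side" or "wrist"; returns a dict with "img" (384x512x3 uint8, red, green, blue), "range_z" (384x512 float32, m along the optical axis (not along the pixel's ray), 0 where there is no reading), "intrinsics" (3x3 intrinsics, pixels), "R" (3x3) and "t" (3): a world point X has camera coordinates R X + t. Camera axes: x right, y down, z forward; pixel columns grow to the right and rows downward; lengths in m; the calibration is good to about 2 mm. A picture is of the moment at which its call begins.
- job.close_job(): hands the job in, once; it reports no verdict.
Trained networks look in a picture, given as the dict that the camera call returned (one of the last four; its "shot" number tells which), for a name from the list of things; names that differ only in an ending like _2 or _b are one class to them, and where a whole thing is asked for, a point or a joint stands for the part that bears it (a point fixed in the world has none). Each returns a list of dicts, best first, with "conf" (0 to 1); they miss things now and then, are a little off and sometimes report something else, mostly with a low value. They report only what shows in the picture. A call takes as long as a camera call.
- models.cut_out(name, picture): "region" (384x512 bool, what is visible of it) and "uv" ([column, row] in pixels, amid what is visible of it).
- models.spot_point(name, picture): "uv" ([column, row] in pixels: a listed point, or the origin of a listed thing).
The state is a dict: "clock": time; "joint_pos": joint angles; "qvel": joint speeds; "tau": joint torques, N m; "tool_pos": TCP position; "orientation": TCP orientation; "force": force on the tool from outside, world axes, zero at the start; "moment": the same for the moment, N m; "opening": finger opening in m.
Only numpy, scipy, OpenCV 4.12 (cv2) and the standard library are available. Lean on these libraries where they do the work, as an engineer would, in place of code of your own. Each camera call takes 0.05 s, during which the arm holds its last target.

## Working session

There is one attempt and no reset: what is moved stays moved. The work goes in short steps, Python scripts to look and compute and a tool call to move; the robot and the scene stay as the last step left them, time stands still between calls to the robot, and variables do not carry over. Pictures are saved under pics/ and viewed, and the job is handed in when it is done.

Besides the shell and the picture viewer there is one more tool, called as name(argument=value, ...) on one line, values as JSON. jog_arm: Moves the arm, as the interface text tells. Its arguments: {"type":"object","properties":{"targets":{"type":"string"}},"required":["targets"]}

```bash
mkdir -p pics; cat > h.py <<'E'
import numpy as np, cv2
from plant import telemetry, snapshot, job, models, ctrl
def save(s,n): cv2.imwrite('pics/'+n+'.png', cv2.cvtColor(s['img'],cv2.COLOR_RGB2BGR))
def cloud(s):
    K=np.array(s['intrinsics']);z=s['range_z'];v,u=np.mgrid[:384,:512]
    c=np.stack([(u-K[0,2])*z/K[0,0],(v-K[1,2])*z/K[1,1],z],-1)
    w=(c-np.array(s['t']))@np.array(s['R']); w[z<=0]=np.nan; return w
def ray(s,uv,h):
    K=np.array(s['intrinsics']);R=np.array(s['R']);t=np.array(s['t'])
    d=R.T@np.linalg.inv(K)@np.array([uv[0],uv[1],1.]);o=-R.T@t
    return o+d*(h-o[2])/d[2]
E
python3 - <<'E'
from h import *
for n in ['scene','side','wrist']:
    s=snapshot(n); save(s,n+'0')
    print(n,'cam',np.round(-np.array(s['R']).T@s['t'],3))
    for k,h in [('hinge_a',.06),('bin_a',.012),('edge_a',.122),('full_load_1',.012),('low_load_1',.012),('rack',0),('screwdriver',0),('transformer',0),('driver',0)]:
        try:
            for r in models.spot_point(k,s): print(k,round(r['conf'],2),np.round(r['uv']),np.round(ray(s,r['uv'],h),3))
        except Exception as e: print(k,e)
print(telemetry.get_obs())
E
```

```text
scene cam [ 1.277 -0.177  0.82 ]
hinge_a 0.78 [321. 186.] [0.57  0.206 0.06 ]
hinge_a 0.75 [220. 204.] [ 0.554 -0.089  0.06 ]
hinge_a 0.75 [287. 191.] [0.561 0.106 0.06 ]
hinge_a 0.75 [254. 197.] [0.556 0.008 0.06 ]
bin_a 0.86 [223. 244.] [ 0.655 -0.108  0.012]
bin_a 0.81 [263. 237.] [0.663 0.003 0.012]
bin_a 0.79 [332. 226.] [0.681 0.199 0.012]
bin_a 0.7 [298. 229.] [0.666 0.104 0.012]
bin_a 0.63 [252. 174.] [0.408 0.041 0.012]
edge_a 0.76 [281. 169.] [0.532 0.095 0.122]
edge_a 0.73 [225. 246.] [ 0.747 -0.113  0.122]
edge_a 0.68 [254. 174.] [0.528 0.016 0.122]
edge_a 0.62 [219. 198.] [ 0.591 -0.095  0.122]
edge_a 0.58 [325. 179.] [0.603 0.198 0.122]
full_load_1 0.92 [224. 247.] [ 0.667 -0.105  0.012]
full_load_1 0.58 [299. 231.] [0.672 0.103 0.012]
low_load_1 0.74 [263. 238.] [0.668 0.001 0.012]
low_load_1 0.54 [329. 221.] [0.663 0.197 0.012]
rack 0.76 [268. 208.] [0.557 0.051 0.   ]
screwdriver 0.64 [377. 176.] [0.522 0.429 0.   ]
screwdriver 0.46 [224. 185.] [ 0.422 -0.054  0.   ]
transformer 0.76 [376. 179.] [0.532 0.418 0.   ]
driver 0.66 [112. 240.] [ 0.547 -0.396  0.   ]
side 
[... 1971 characters left out ...]
2 [334. 326.] [0.552 0.259 0.   ]
{'clock': 1.5, 'joint_pos': array([ 1.65061748e+01,  2.05460156e+01,  6.81111930e-01, -2.80144972e-03,
       -7.01358836e+01, -1.65065127e+01]), 'qvel': array([-0.00611568,  0.04635891,  0.01838905, -0.03015057, -0.08576969,
        0.0179547 ]), 'tau': array([ 2.46587471e-03, -5.82375169e+01,  2.93312109e+01,  7.00246945e+00,
        1.26380075e-02, -2.55280537e-05]), 'tool_pos': array([ 6.74962716e-01, -1.36656110e-05,  2.26549871e-01]), 'orientation': array([ 1.79998496e+02,  2.30245485e-03, -9.00012898e+01]), 'force': array([ 1.28222757,  0.31753362, -0.24293753]), 'moment': array([-0.01988624,  0.02998024, -0.00937918]), 'opening': 0.08750660692256639}
```

View pics/scene0.png

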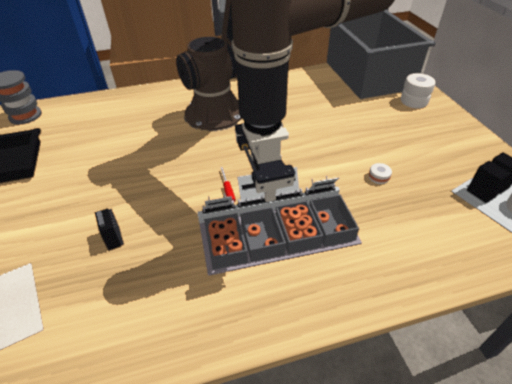

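View pics/side0.png

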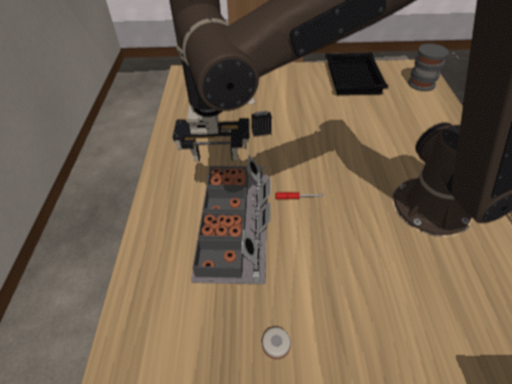

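View pics/wrist0.png

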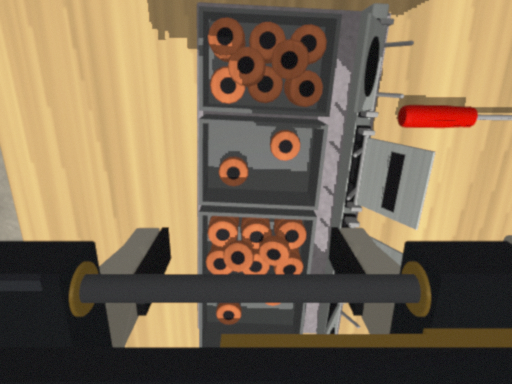

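The bins at y≈-0.10 and 0.10 are heaped and the other two nearly empty. The tag at y≈0.10 seems to lean to the front and the one at y≈0.21 back, so both look wrong. I'll check this with depth.

```bash
python3 - <<'E'
from h import *
H=[]
P={}
for n in ['scene','side','wrist']:
    s=snapshot(n); w=cloud(s)
    for r in models.spot_point('hinge_a',s):
        if r['conf']>.6: H.append(ray(s,r['uv'],.06)[:2])
    P[n]=w.reshape(-1,3)
    if n=='side': im=cv2.resize(s['img'][130:300,170:340],(800,800),interpolation=cv2.INTER_CUBIC); s2={'img':im}; save(s2,'side_z')
    if n=='scene': im=cv2.resize(s['img'][150:280,190:370],(800,578),interpolation=cv2.INTER_CUBIC); save({'img':im},'scene_z')
H=np.array(H);i=np.round((H[:,1]+.095)/.1)
A=np.zeros((2*len(H),4));b=H.ravel()  # h = c + i*0.1*(−sin,cos)
A[0::2,0]=1;A[1::2,1]=1;A[0::2,2]=i*.1;A[1::2,3]=i*.1
c=np.linalg.lstsq(A,b,rcond=None)[0];yaw=np.arctan2(-c[2],c[3]);print('c',c,'yaw',np.degrees(yaw))
R=np.array([[np.cos(yaw),-np.sin(yaw)],[np.sin(yaw),np.cos(yaw)]])
o=c[:2]
for k in range(4):
    h=o+R@[0,k*.1]; print(k,'hinge',np.round(h,3))
    for n,p in P.items():
        q=p[~np.isnan(p[:,0])]; l=(q[:,:2]-h)@R
        for z0 in (.075,.09,.105,.115):
            m=(abs(l[:,1])<.034)&(abs(l[:,0])<.05)&(abs(q[:,2]-z0-.004)<.004)
            if m.sum()>5: print('  ',n,z0,m.sum(),'x',np.round(np.percentile(l[m,0],[10,50,90]),3))
E
```

```text
c [ 0.59544546 -0.09456331 -0.13630563  0.99478664] yaw 7.802081047149896
0 hinge [ 0.595 -0.095]
   scene 0.075 26 x [-0.047 -0.027 -0.021]
   scene 0.09 22 x [-0.021 -0.015 -0.011]
   scene 0.105 22 x [-0.014 -0.009 -0.004]
   scene 0.115 40 x [-0.009 -0.004  0.001]
   side 0.075 27 x [-0.039 -0.033 -0.003]
   side 0.09 24 x [-0.03  -0.025 -0.02 ]
   side 0.105 26 x [-0.02  -0.016 -0.011]
   side 0.115 31 x [-0.015 -0.009 -0.002]
   wrist 0.075 158 x [-0.048 -0.034 -0.024]
   wrist 0.09 159 x [-0.029 -0.025 -0.019]
   wrist 0.105 247 x [-0.02  -0.016 -0.01 ]
   wrist 0.115 581 x [-0.013 -0.008 -0.001]
1 hinge [0.582 0.005]
   scene 0.075 58 x [-0.037 -0.033 -0.025]
   scene 0.09 44 x [-0.046 -0.04  -0.037]
   scene 0.105 19 x [-0.05  -0.047 -0.045]
   side 0.075 25 x [-0.039 -0.032 -0.013]
   side 0.09 20 x [-0.045 -0.041 -0.037]
   side 0.105 8 x [-0.049 -0.047 -0.045]
   wrist 0.075 521 x [-0.037 -0.032 -0.026]
   wrist 0.09 548 x [-0.045 -0.04  -0.035]
   wrist 0.105 345 x [-0.049 -0.047 -0.044]
   wrist 0.115 61 x [-0.05  -0.049 -0.048]
2 hinge [0.568 0.104]
   scene 0.075 25 x [-0.011 -0.006  0.015]
   side 0.075 30 x [-0.02  -0.014  0.009]
   side 0.09 20 x [-0.027 -0.023 -0.018]
   side 0.105 26 x [-0.037 -0.032 -0.028]
   side 0.115 42 x [-0.044 -0.04  -0.034]
   wrist 0.09 52 x [-0.03  -0.028 -0.026]
   wrist 0.105 93 x [-0.038 -0.035 -0.033]
   wrist 0.115 24 x [-0.04  -0.039 -0.037]
3 hinge [0.555 0.203]
   scene 0.075 29 x [0.002 0.028 0.035]
   scene 0.09 19 x [0.035 0.04  0.045]
   scene 0.105 14 x [0.042 0.045 0.048]
   scene 0.115 11 x [0.046 0.048 0.049]
   side 0.075 53 x [0.002 0.022 0.028]
   side 0.09 43 x [0.026 0.03  0.037]
   side 0.105 41 x [0.035 0.039 0.045]
   side 0.115 38 x [0.041 0.046 0.049]
   wrist 0.075 60 x [-0.004  0.009  0.021]
   wrist 0.09 20 x [0.026 0.027 0.029]
```

View pics/side_z.png

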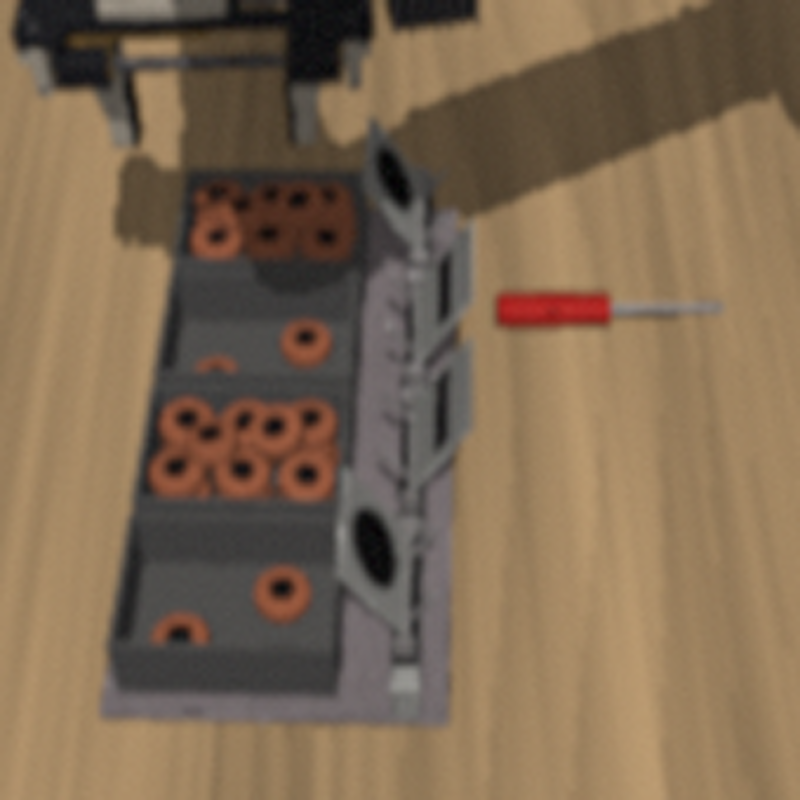

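View pics/scene_z.png

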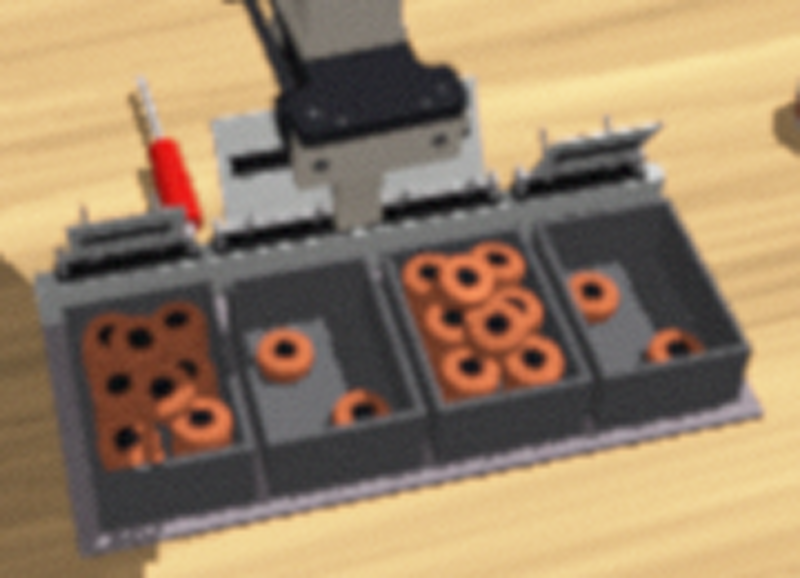

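The pictures confirm it. In the enlarged side view, the tag nearest the bottom (380,540) shows its disc beside a nearly empty bin. The next one up (450,420) shows its bar beside a full bin. The upper two are right. First I'll shut the gripper and go above the space behind the y≈0.207 tag.

jog_arm(targets="-0.05 0.01 0 0 0 0 -1; -0.1 0.02 0 0 0 0 -1; -0.15 0.025 0 0 0 0 -1; -0.203 0.025 0 0 0 0 -1; -0.203 0.025 0 0 0 0 -1; -0.203 0.025 0.02 0 0 0 -1; -0.203 0.025 0.04 0 0 0 -1; -0.203 0.025 0.04 0 0 0 -1")

```text
clock: 2.8
tool_pos: [0.6491, 0.2019, 0.1849]
orientation: [179.8, -0.1, -90.0]
force: [-0.1, 0.4, 0.1]
opening: 0.0135
```

```bash
python3 - <<'E'
from h import *
o=telemetry.get_obs();print(o['clock'],o['tool_pos'],o['orientation'],o['opening'],o['force'])
H={0:[],1:[],2:[],3:[]}
for n in ['side','wrist','scene']:
    s=snapshot(n); save(s,n+'1'); w=cloud(s).reshape(-1,3)
    for k,h in (('hinge_a',.06),('edge_a',.122)):
      for r in models.spot_point(k,s): print(n,k,round(r['conf'],2),np.round(r['uv']),np.round(ray(s,r['uv'],h),3))
    t=o['tool_pos']; m=(abs(w[:,0]-t[0])<.05)&(abs(w[:,1]-t[1])<.04)&(abs(w[:,2]-t[2]-.012)<.012)
    if m.sum(): print('finger',m.sum(),np.round(np.percentile(w[m]-t,[2,98],axis=0),3))
    hx=np.array([.570,.207])
    for k,hx in ((2,[.563,.106]),(3,[.570,.207])):
      a=np.radians(-3);R=np.array([[np.cos(a),-np.sin(a)],[np.sin(a),np.cos(a)]])
      l=(w[:,:2]-hx)@R
      for z0 in (.09,.105,.115,.125):
        m=(abs(l[:,1])<.034)&(abs(l[:,0])<.05)&(abs(w[:,2]-z0)<.004)
        if m.sum()>5: print('  ',k,n,z0,m.sum(),'x',np.round(np.percentile(l[m,0],[10,50,90]),3))
E
```

```text
2.8 [0.64908133 0.20192897 0.18494124] [ 1.79831585e+02 -9.03612327e-02 -9.00367990e+01] 0.013476981934332163 [-0.13772389  0.35693127  0.14585713]
side hinge_a 0.79 [256. 220.] [0.565 0.091 0.06 ]
side hinge_a 0.64 [257. 252.] [0.565 0.201 0.06 ]
side hinge_a 0.56 [261. 177.] [ 0.547 -0.088  0.06 ]
side hinge_a 0.51 [256. 196.] [ 0.566 -0.003  0.06 ]
side edge_a 0.73 [266. 210.] [0.538 0.104 0.122]
side edge_a 0.65 [241. 239.] [0.605 0.201 0.122]
side edge_a 0.15 [228. 208.] [0.644 0.094 0.122]
finger 82 [[-0.022 -0.003  0.002]
 [ 0.021  0.014  0.023]]
   2 side 0.09 25 x [-0.018 -0.015 -0.014]
   2 side 0.105 29 x [-0.026 -0.026 -0.023]
   2 side 0.115 33 x [-0.032 -0.031 -0.028]
   2 side 0.125 16 x [-0.037 -0.034 -0.034]
   3 side 0.09 40 x [0.011 0.013 0.015]
   3 side 0.105 44 x [0.019 0.021 0.024]
   3 side 0.115 43 x [0.026 0.028 0.03 ]
   3 side 0.125 21 x [0.031 0.032 0.033]
wrist hinge_a 0.95 [338. 177.] [0.57  0.204 0.06 ]
wrist hinge_a 0.87 [355.  66.] [0.564 0.108 0.06 ]
wrist hinge_a 0.46 [232.  62.] [0.666 0.105 0.06 ]
wrist edge_a 0.92 [310. 200.] [0.606 0.204 0.122]
[... 536 characters left out ...]
9 [288. 195.] [0.575 0.103 0.06 ]
scene hinge_a 0.66 [220. 203.] [ 0.55 -0.09  0.06]
scene hinge_a 0.63 [322. 185.] [0.567 0.21  0.06 ]
scene edge_a 0.86 [282. 171.] [0.539 0.096 0.122]
scene edge_a 0.67 [253. 172.] [0.519 0.018 0.122]
scene edge_a 0.66 [223. 200.] [ 0.604 -0.086  0.122]
scene edge_a 0.47 [327. 178.] [0.603 0.205 0.122]
finger 67 [[-0.011 -0.012  0.004]
 [ 0.022  0.     0.023]]
   2 scene 0.09 69 x [-0.016 -0.013 -0.009]
   2 scene 0.105 70 x [-0.026 -0.022 -0.019]
   2 scene 0.115 75 x [-0.031 -0.028 -0.025]
   2 scene 0.125 7 x [-0.031 -0.031 -0.028]
   3 scene 0.09 18 x [0.019 0.022 0.024]
   3 scene 0.105 22 x [0.028 0.031 0.031]
   3 scene 0.115 23 x [0.033 0.035 0.037]
```

View pics/side1.png

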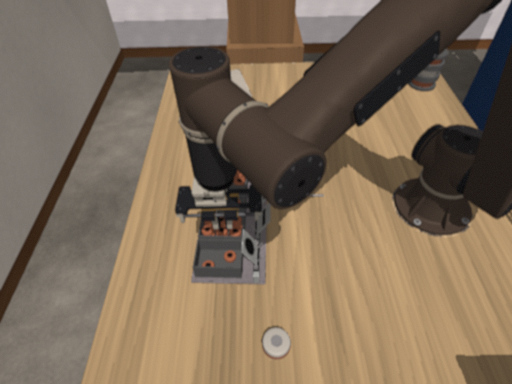

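View pics/wrist1.png

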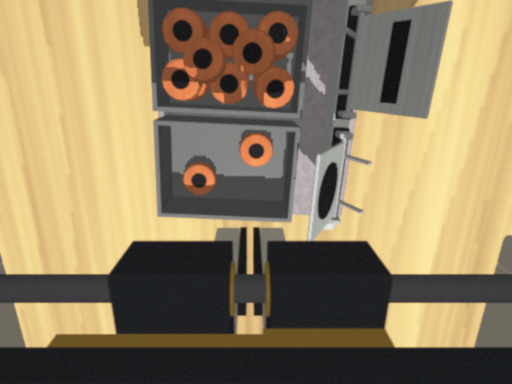

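The wrist view shows the disc tag at (325,190) and the bar tag of the full bin at (400,60). The measured edges fit the model: hinges at (0.570,0.206) and (0.564,0.106), yaw about -3°. Now I'll descend behind tag 3.

jog_arm(targets="0 0 0.03 0 0 0 -1; 0 0 0.06 0 0 0 -1; 0 0 0.082 0 0 0 -1; 0 0 0.082 0 0 0 -1; 0 0.01 0.082 0 0 0 -1; 0 0.02 0.082 0 0 0 -1; -0.001 0.028 0.082 0 0 0 -1; -0.002 0.036 0.082 0 0 0 -1")

```text
clock: 4.25
tool_pos: [0.6138, 0.2053, 0.1059]
orientation: [-179.9, 0.1, -90.0]
force: [0.2, 0.2, 0.7]
opening: -0.0
```

jog_arm(targets="0 0.007 0 0 0 0 -1; -0.001 0.014 0 0 0 0 -1; -0.001 0.021 0 0 0 0 -1; -0.002 0.028 0 0 0 0 -1; -0.002 0.034 0 0 0 0 -1; -0.002 0.039 0 0 0 0 -1; -0.002 0.042 0 0 0 0 -1; -0.002 0.042 0 0 0 0 -1")

```text
clock: 5.25
tool_pos: [0.5717, 0.2073, 0.1059]
orientation: [-179.9, 0.1, -90.0]
force: [-0.3, 0.6, 0.3]
opening: 0.0002
```

```bash
python3 - <<'E'
from h import *
s=snapshot('wrist');save(s,'wrist2');s=snapshot('side');save(s,'side2')
E
```

```text
(no output)
```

View pics/wrist2.png

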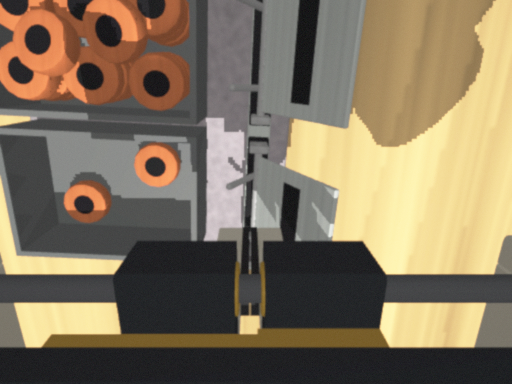

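View pics/side2.png

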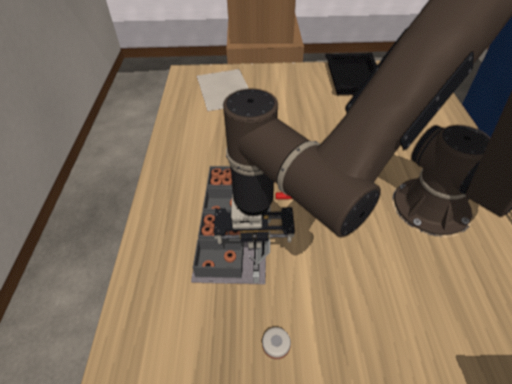

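Tag 3 now shows its bar at (290,210). I'll retract up and go round to the front of tag 2.

jog_arm(targets="0 -0.01 -0.02 0 0 0 -1; 0 -0.01 -0.06 0 0 0 -1; 0 -0.005 -0.09 0 0 0 -1; 0.03 0.03 -0.09 0 0 0 -1; 0.065 0.06 -0.09 0 0 0 -1; 0.097 0.082 -0.09 0 0 0 -1; 0.097 0.082 -0.09 0 0 0 -1; 0.097 0.082 -0.06 0 0 0 -1")

```text
clock: 6.35
tool_pos: [0.492, 0.1111, 0.1677]
orientation: [-179.6, 0.2, -90.0]
force: [-0.0, 0.4, -1.3]
opening: 0.0004
```

```bash
python3 - <<'E'
from h import *
s=snapshot('wrist');save(s,'wrist3')
for r in models.spot_point('edge_a',s): print(round(r['conf'],2),np.round(r['uv']),np.round(ray(s,r['uv'],.122),3))
E
```

```text
0.97 [199. 205.] [0.528 0.109 0.122]
0.77 [197.  43.] [0.523 0.007 0.122]
```

View pics/wrist3.png

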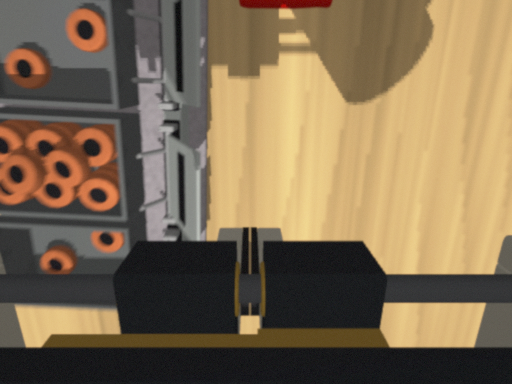

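The wrist view shows tag 2's free edge at (199,205), x=0.528, and the finger is clear in front of it. Now I'll descend and push.

jog_arm(targets="0 0 0.03 0 0 0 -1; 0 0 0.055 0 0 0 -1; 0 0 0.064 0 0 0 -1; 0 0 0.064 0 0 0 -1; 0 -0.008 0.064 0 0 0 -1; 0 -0.016 0.064 0 0 0 -1; 0.001 -0.023 0.064 0 0 0 -1; 0.002 -0.030 0.064 0 0 0 -1")

```text
clock: 7.45
tool_pos: [0.5192, 0.1077, 0.0995]
orientation: [179.9, -0.0, -90.0]
force: [0.1, -0.2, -0.2]
opening: 0.0006
```

jog_arm(targets="0 -0.007 0 0 0 0 -1; 0.001 -0.014 0 0 0 0 -1; 0.001 -0.021 0 0 0 0 -1; 0.002 -0.028 0 0 0 0 -1; 0.002 -0.034 0 0 0 0 -1; 0.002 -0.038 0 0 0 0 -1; 0.002 -0.041 0 0 0 0 -1; 0.002 -0.041 0 0 0 0 -1")

```text
clock: 8.45
tool_pos: [0.5603, 0.1056, 0.0994]
orientation: [179.9, -0.0, -90.0]
force: [-1.0, -1.0, -0.8]
opening: 0.0007
```

jog_arm(targets="0 0.008 -0.01 0 0 0 -1; 0 0.01 -0.04 0 0 0 -1; 0 0.01 -0.08 0 0 0 -1; 0 0.01 -0.11 0 0 0 -1; 0 0 -0.14 0 0 0 -1; 0 -0.04 -0.14 0 0 0 -1; 0 -0.08 -0.14 0 0 0 -1; 0 -0.08 -0.14 0 0 0 -1")

```text
clock: 9.45
tool_pos: [0.6416, 0.1055, 0.2388]
orientation: [179.9, -0.0, -90.1]
force: [-0.5, -0.7, 0.1]
opening: 0.0008
```

```bash
python3 - <<'E'
from h import *
hs=[[.551,-.094],[.5575,.006],[.564,.106],[.570,.206]]
a=np.radians(-3);R=np.array([[np.cos(a),-np.sin(a)],[np.sin(a),np.cos(a)]])
for n in ('wrist','side','scene'):
    s=snapshot(n);save(s,n+'4');w=cloud(s).reshape(-1,3)
    for k,hx in enumerate(hs):
      l=(w[:,:2]-hx)@R
      m=(abs(l[:,1])<.034)&(abs(l[:,0])<.05)&(abs(w[:,2]-.115)<.004)
      if m.sum()>5: print(k,n,m.sum(),np.round(np.median(l[m,0]),3))
    if n=='wrist':
      for nm in('screwdriver','full_load_1','low_load_1'):
        for r in models.spot_point(nm,s): print(nm,round(r['conf'],2),np.round(ray(s,r['uv'],.0 if nm[0]=='s' else .012),3))
E
```

```text
1 wrist 852 -0.028
2 wrist 282 0.03
screwdriver 0.72 [ 0.424 -0.042  0.   ]
full_load_1 0.78 [0.671 0.099 0.012]
full_load_1 0.55 [0.665 0.    0.012]
low_load_1 0.91 [ 0.667 -0.     0.012]
low_load_1 0.7 [0.678 0.206 0.012]
0 side 13 0.032
1 side 26 -0.03
2 side 40 0.029
3 side 41 -0.032
0 scene 28 0.04
1 scene 80 -0.028
2 scene 21 0.036
3 scene 78 -0.03
```

View pics/wrist4.png

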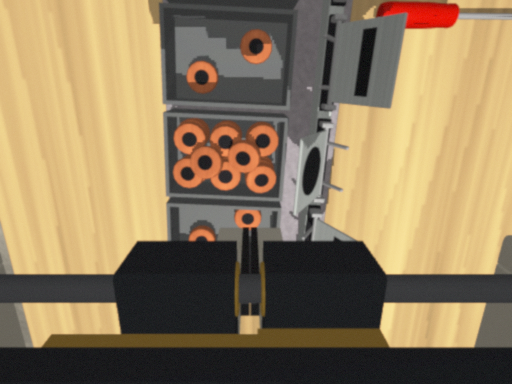

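View pics/side4.png

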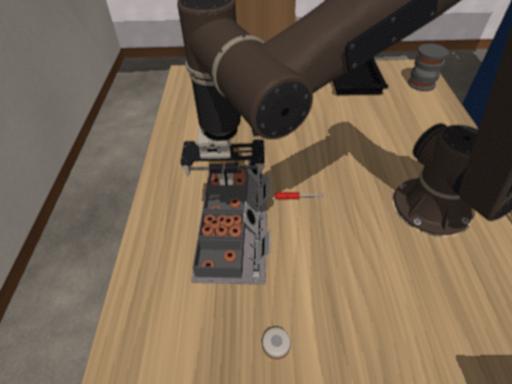

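The disc of tag 2 shows at (312,170) beside the full bin in the wrist view, and tag 3 leans to the front. Depth agrees on all four tags and the arm is clear, so I'm handing in.

```bash
python3 -c "
from h import *
job.close_job()"
```

```text
the job is handed in; nothing more can be done
```

I pushed over the two wrong tags with the closed fingertips and left the other two alone. All four tags now match their bins. The job was handed in at about 9.6 s.

| Tag, by y position | Bin | Change | Now shows |
|---|---|---|---|
| -0.09 m | full | left alone | disc |
| 0.01 m | nearly empty | left alone | bar |
| 0.11 m | full | pushed back from the front | disc |
| 0.21 m | nearly empty | pushed from behind to the front | bar |

- **Tag positions:** depth at about 115 mm above the bench put the tags at roughly +32, -29, +30 and -31 mm from their hinges, which is what they should show at rest.
- **Forces:** force readings at the end of each move stayed under 2 N. The gripper was clear above the rack at the end.
- **Loose things:** the screwdriver was re-measured where it started. The ring transformer looked unmoved in the side view. I did not re-measure the driver module, but the arm never went near it.
- **Disagreements:** my first automatic fit of the hinge line was thrown off by one false detection, so I used corrected hinge positions that the tag depth confirmed. In the last picture the network also made a weak false "full" report (0.55) for the bin at y≈0. The picture and a 0.91 "low" report contradict it.

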